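Unlock the drawing-board carrier

TASK

Unlock the drawing-board carrier so the boards can be handed out: pull the spring clip sideways out of the drilled stud that locks the hold-down bar, and lay it in the enamel tray so that it is not lost. With the clip out, swing the bar right up on its hinge until it stands upright, clear of the boards, and leave it there. Do not lever the bar against the clip while it is still in the stud, and leave the boards, the plaster cone, the ewer and the bottle where they are.

Things in the scene. Friction and masses are not known exactly. Their poses are not given: they have to be found in the camera images.
- clip: R-shaped spring clip of 5.5 mm steel wire, 122 mm long, 58 g, lying level. Origin: point of its straight leg on the stud's axis when home; x along that leg, from eye to free tip; the wavy sprung leg is on the +y side, round the stud; z up. Pulled along its -x it resists with about 10 N for 20 mm until the wavy leg springs off the stud, then slides; clear after 55 mm. The eye droops about 5 mm
- clip_eye (a point): centre of the clip's round eye (27.5 mm outside diameter), 70 mm from the clip's origin on its -x side and 11 mm to +y, about 60 mm above the table. It stands free, with 25 mm clear on either side and below, so it can be pinched across its width (along the clip's y) from above
- clip_tip (a point): free tip of the clip's straight leg, 36 mm from its origin on the +x side
- carrier: drawing-board carrier, fixed: plywood base 310 x 270 x 12 mm with four A4 boards (top 36 mm above the table), steel end lips 34 mm high, a low bow handle at each end. Origin: centre of the underside; x along the 310 mm length, y from the bar's hinge towards the locking stud, z up. The bar lies across the middle of the boards along y
- stud_hole (a point): centre of the locking stud's cross-hole, 120 mm from the carrier's middle on its +y side, 66 mm above the table. The stud is an upright steel pin of 24 mm diameter, its top 83 mm above the table; the 7 mm cross-hole runs along the carrier's x just above the bar; the clip goes through it with its eye on the carrier's -x side
- bar_hinge (a point): the bar's hinge axis, a level bolt along the carrier's x, 120 mm from the carrier's middle on its -y side, 53 mm above the table; two steel lugs carry it
- bar (a joint): angle of the hold-down bar about its hinge: 0 lying across the boards over the stud, growing as the stud end rises, 1.57 standing straight up, stop at 1.7. The hinge is stiff (about 0.7 N m) and the bar (280 g) stays where it is left; the clip blocks it while it is in the stud
- bar_tail (a point): middle of the bar's free tail, 285 mm from the hinge axis, 45 mm beyond the stud, 53 mm above the table when down. The bar is flat aluminium, 40 mm wide, 8 mm thick, its round end 35 mm beyond this point; only the table lies under the tail. Pinched across its 40 mm width from above it can be carried up in an arc about the hinge, turning between the fingers
- tray: shallow white enamel tray with a blue edge, fixed: 200 mm (its x) x 150 mm (its y) outside, rim 22 mm high, walls and floor 4 to 5 mm. Origin: centre of the underside; z up
- boards: the stack of four A4 wooden drawing boards in the carrier, 297 x 205 x 24 mm, 1 kg; origin: centre of the underside
- cone: white plaster cone, 104 mm across, 125 mm tall; stands on the other side of the carrier from the tray; origin: centre of the base
- ewer: tall brass ewer with spout and handle, 268 mm tall; origin: centre of the foot
- bottle: green glass bottle with cork, 290 mm tall, 72 mm across; origin: centre of the foot

How it is judged:
By the outcome, as a careful person would: the job done as asked, in the order asked, and still so for the second after the job is handed in, with the robot touching nothing.
It also fails if it takes over 64 s, if anything falls off the work surface, if the arm or the gripper's body presses on something with over 40 N, if the wrist force passes 120 N, or if a joint passes its speed limit or range.

ROBOT

A 6-joint arm with a two-finger parallel gripper is mounted at the origin on the work surface. World frame = base frame: x ahead of the robot, y to its left, z up, the work surface at z = 0. Lengths are in m, angles in degrees, forces in N, time in s.
With the tool pointing down it reaches from about 0.25 to 0.725 m from the base axis. Payload 9.7 kg.
Tool frame: the origin (TCP) lies midway between the tips of the shut fingers; the grasp point (between the pads) lies 19 mm behind it; z points along the fingers, x is the direction in which the jaws open and shut, and the axes are right-handed (so a half turn about z gives the same grasp; the last joint's range is limited). The gripper opens to 85 mm and grips with 20 to 120 N. Pads are 22 mm wide; open, the fingers measure 114 mm over their backs; the gripper's body (76 mm by 85 mm) begins 54 mm behind the grasp point. The pads swing forward as they close: fully open they stand 13 mm farther back than shut.
Start: joints at [75.86, 4.979, 10.078, 95.1, 0, 90], TCP at [0.134, 0.533, 0.231] pointing down, gripper open.
Joint ranges: [-179.16, 179.16], [-48.56, 103.87], [-65.8, 70.77], [-126.05, 130.52], [-82.76, 87.17], [-180, 180]. Speed limits (degrees/s): [127.2, 127.2, 147.25, 180, 180, 180].

INTERFACE

Orientations are given as [roll, pitch, yaw] about the fixed x, y, z axes, in that order (R = Rz(yaw) Ry(pitch) Rx(roll)).
In Python, from workcell import bot, optics gives the robot as it stands.
- The arm moves only by the shell command python3 -m creep 'ROWS' [FORCE]. ROWS is JSON, a list of rows, each a list of 7 numbers: the shift along the tool's x, y, z in m, then the turn, a rotation vector about the tool's x, y, z in rad, then the opening, from 0 (shut) to 1 (fully open). A call has 1 to 8 rows; each row is the pose to reach, as a shift and turn from the pose commanded when the call began, along the tool's axes at that moment; what a row does not reach only later rows make up. A row lasts 1/10 s, in which the tool goes at most 50 mm and 8.59 degrees, less where a joint would pass 70% of its speed; a pose out of reach is approached as far as the arm can. A call with a gripper value outside its range is refused whole. The fingers move at their own pace and stop on an object; FORCE is the grip in N (left out, the last holds). Time passes only in rows, so rows that repeat a pose let the fingers close. It gives the time, the measured TCP pose, the force and the opening at its end, in the units of the state.
- bot.get_obs(): the state, without advancing time (a new reading comes with each control period).
- optics.camera(name): name is "scene" or "side" or "wrist"; returns the picture (420x560x3 uint8, red, green, blue); there is no depth.
- optics.camera_params(name): a dict with "camera_matrix" (3x3 intrinsics, pixels), "R" (3x3) and "t" (3): a world point X has camera coordinates R X + t; the wrist camera has in their place "mount" (4x4, takes a point from camera to tool coordinates, whose origin is the TCP and whose axes are the tool frame's). Camera axes: x right, y down, z forward; pixel columns grow to the right and rows downward; lengths in m; the calibration is good to about 2 mm. A picture is of the moment at which its call begins: read the wrist's pose just before it. camera_params takes no time and is no camera call.
- bot.job_done(): hands the job in, once; it reports no verdict.
The state is a dict: "time": time; "q": joint angles; "qd": joint speeds; "joint_efforts": joint torques, N m; "ee_pos": TCP position; "tcp_rot": TCP orientation; "wrist_force": force on the tool from outside, world axes, zero at the start; "torque": the same for the moment, N m; "opening": finger opening in m.
Only numpy, scipy, OpenCV 4.12 (cv2) and the standard library are available. Lean on these libraries where they do the work, as an engineer would, in place of code of your own. Each camera call takes 0.05 s, during which the arm holds its last target.

## Working session

There is one attempt and no reset: what is moved stays moved. The work goes in short steps, Python scripts to look and compute and a shell command to move; the robot and the scene stay as the last step left them, time stands still between calls to the robot, and variables do not carry over. Pictures are saved under pics/ and viewed, and the job is handed in when it is done.

```bash
ls; mkdir -p pics
python3 - <<'E'
from workcell import bot, optics
import cv2
print(bot.get_obs())
for n in ["scene","side","wrist"]:
    im=optics.camera(n); cv2.imwrite(f"pics/{n}0.png",im[:,:,::-1])
    print(n,optics.camera_params(n))
E
```

```text
pics
{'time': 0.0, 'q': array([7.58598820e+01, 5.01303562e+00, 1.00358359e+01, 9.50996597e+01,
       9.25234952e-04, 8.99989381e+01]), 'qd': array([ 0.02710605, -0.11557148,  0.04569419, -0.05060722,  0.01394268,
       -0.08012696]), 'joint_efforts': array([-1.96406807e-03, -5.20378697e+01,  4.64809012e+01,  1.60213339e-02,
        1.70552255e-05,  9.15157017e-06]), 'ee_pos': array([0.13430367, 0.53312403, 0.23057687]), 'tcp_rot': array([-1.79999073e+02,  7.68593730e-02,  7.58609439e+01]), 'wrist_force': array([ 0.62329586, -0.63707564, -0.65796721]), 'torque': array([ 0.01705053, -0.01585021,  0.00923604]), 'opening': 0.08535345403292462}
scene {'camera_matrix': array([[421.66205747,   0.        , 284.51636855],
       [  0.        , 421.66205747, 204.82219837],
       [  0.        ,   0.        ,   1.        ]]), 'R': array([[ 0.24088413,  0.97045647, -0.01375053],
       [ 0.8015892 , -0.20691621, -0.56092819],
       [-0.5472016 ,  0.12409642, -0.82775026]]), 't': array([-0.10677714, -0.40924716,  1.37901948])}
side {'camera_matrix': array([[458.8569026 ,   0.        , 266.83916234],
       [  0.        , 458.8569026 , 215.64135331],
       [  0.        ,   0.        ,   1.        ]]), 'R': array([[ 0.75656882, -0.65352516,  0.02254945],
       [-0.39805256, -0.48762583, -0.77702974],
       [ 0.51880418,  0.57890061, -0.62905986]]), 't': array([-0.3964012 ,  0.2742761 ,  0.93679127])}
wrist {'camera_matrix': array([[321.24678984,   0.        , 278.04243835],
       [  0.        , 321.24678984, 208.54382846],
       [  0.        ,   0.        ,   1.        ]]), 'mount': array([[ 9.99999835e-01, -9.49113758e-05, -5.66944924e-04,
         1.40249809e-03],
       [ 2.55917328e-04,  9.56648131e-01,  2.91246096e-01,
        -7.46350075e-02],
       [ 5.14724234e-04, -2.91246193e-01,  9.56647997e-01,
        -1.43093948e-01],
       [ 0.00000000e+00,  0.00000000e+00,  0.00000000e+00,
         1.00000000e+00]])}
```

View pics/scene0.png

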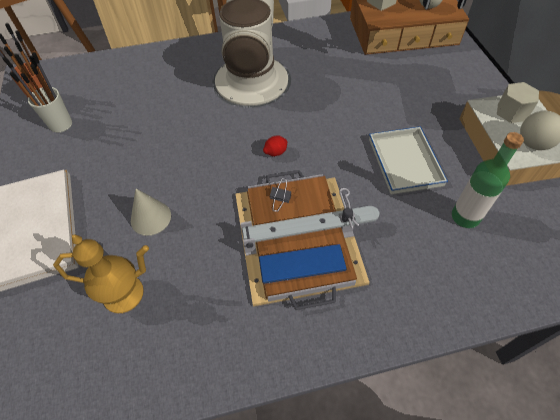

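View pics/side0.png

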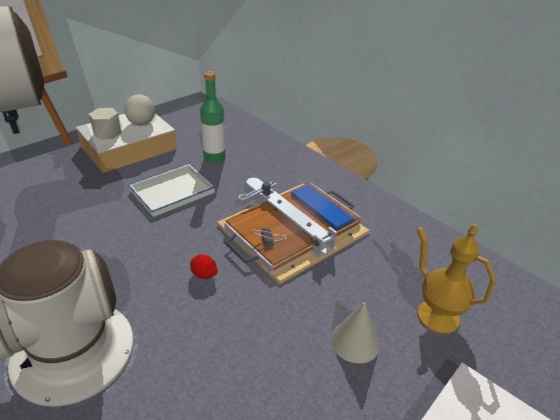

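View pics/wrist0.png

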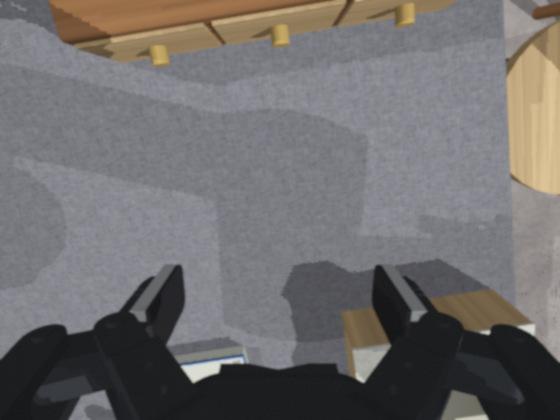

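Run:
```python
import cv2
a=cv2.imread("pics/scene0.png"); b=cv2.imread("pics/side0.png")
cv2.imwrite("pics/s_z.png",cv2.resize(a[120:310,225:455],None,fx=3.4,fy=3.1,interpolation=cv2.INTER_CUBIC))
cv2.imwrite("pics/d_z.png",cv2.resize(b[160:285,120:380],None,fx=3,fy=4,interpolation=cv2.INTER_CUBIC))
```

```text
(no output)
```

View pics/s_z.png

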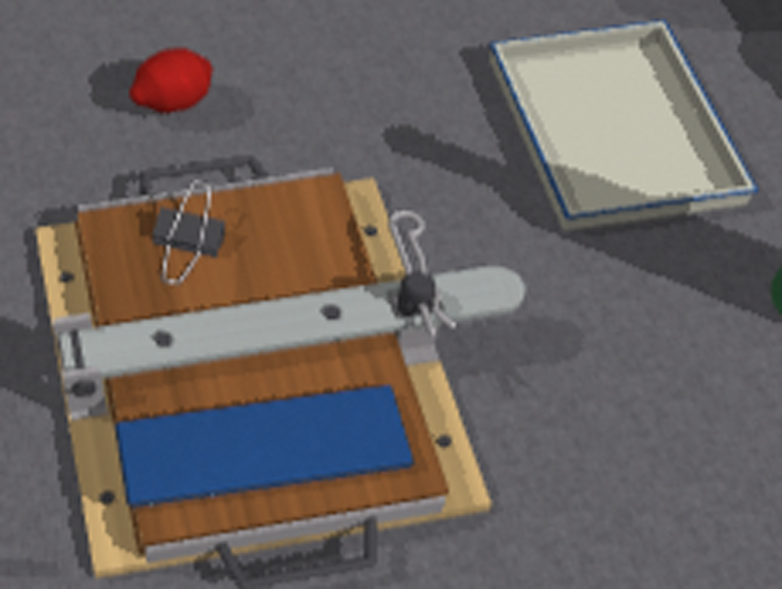

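View pics/d_z.png

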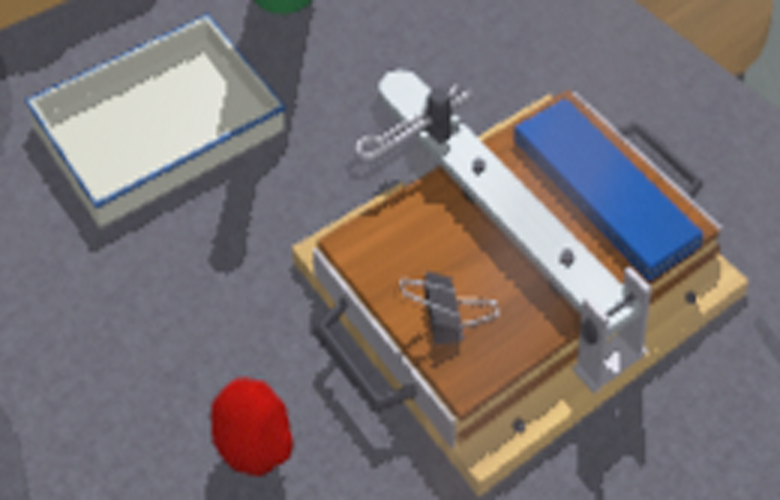

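```bash
cat > h.py <<'E'
import numpy as np, cv2
from workcell import bot, optics
from scipy.optimize import least_squares
from scipy.spatial.transform import Rotation as Ro
P={n:optics.camera_params(n) for n in("scene","side")}
def proj(n,X):
    p=P[n]; c=np.atleast_2d(X)@p["R"].T+p["t"]; q=c@p["camera_matrix"].T; return q[:,:2]/q[:,2:]
def ray(n,uv):
    p=P[n]; d=np.linalg.inv(p["camera_matrix"])@np.array([*uv,1.]); return -p["R"].T@p["t"],p["R"].T@d
def onz(n,uv,z):
    o,d=ray(n,uv); return o+d*(z-o[2])/d[2]
def tri(obs):
    f=lambda X:np.concatenate([proj(n,X)[0]-uv for n,uv in obs])
    r=least_squares(f,[.45,.2,.05]); return r.x,r.fun
def wpose():
    s=bot.get_obs(); T=np.eye(4); T[:3,:3]=Ro.from_euler('xyz',s["tcp_rot"],degrees=True).as_matrix(); T[:3,3]=s["ee_pos"]; return T
def wray(T,uv):
    p=optics.camera_params("wrist"); M=T@p["mount"]; d=np.linalg.inv(p["camera_matrix"])@np.array([*uv,1.]); return M[:3,3],M[:3,:3]@d
def wproj(T,X):
    p=optics.camera_params("wrist"); M=np.linalg.inv(T@p["mount"]); c=np.atleast_2d(X)@M[:3,:3].T+M[:3,3]; q=c@p["camera_matrix"].T; return q[:,:2]/q[:,2:]
E
python3 - <<'E'
from h import *
S=lambda x,y:("scene",np.array([225+x/3.4,120+y/3.1])); D=lambda x,y:("side",np.array([120+x/3,160+y/4]))
def fit(obs,x0):
    def f(p):
        c,s=np.cos(p[2]),np.sin(p[2]);o=[]
        for (n,uv),L in obs:
            X=[p[0]+c*L[0]-s*L[1],p[1]+s*L[0]+c*L[1],L[2]]; o.append(proj(n,X)[0]-uv)
        return np.concatenate(o)
    r=least_squares(f,x0,loss='soft_l1'); return r.x,r.fun.round(1)
C=lambda a,b:[a*.155,b*.135,.012]
print(fit([(S(40,228),C(-1,-1)),(S(95,575),C(1,-1)),(S(490,505),C(1,1)),(S(375,180),C(-1,1)),(D(475,485),C(-1,-1)),(D(747,278),C(1,-1)),(D(295,245),C(-1,1)),
 (S(418,280),[0,.12,.083]),(D(439,92),[0,.12,.083])],[.45,.2,0]))
for y0 in (0,1.57):
  c=[(-1,-1),(-1,1),(1,1),(1,-1)] if y0==0 else [(-1,1),(1,1),(1,-1),(-1,-1)]
  K=lambda i:[c[i][0]*.1,c[i][1]*.075,.022]
  print(fit([(S(492,43),K(0)),(S(665,22),K(1)),(S(753,188),K(2)),(S(567,217),K(3)),(D(207,18),K(2)),(D(30,102),K(1)),(D(97,204),K(0)),(D(283,110),K(3))],[.4,.45,y0]))
print("eye",tri([S(407,225),D(371,146)]))
print("tail end",onz("scene",S(523,288)[1],.057),onz("side",D(390,80)[1],.057))
E
```

```text
(array([ 0.60946385, -0.00760765, -0.05697794]), array([-1.3, -0.1, -0.6, -0.8,  0.4,  0.1, -0. , -0.6,  0.9, -1.2,  0.1,
        0.1, -1.2, -0.2,  0.4,  0.9, -0.1,  0. ]))
(array([ 0.44945155,  0.34322986, -0.06898342]), array([-0.2,  0.2, -0.9, -0.1, -0.1,  0.5, -0.3, -0.4,  0.2, -0.8, -0.6,
       -0.8, -0.2, -0.5,  0. , -1.3]))
(array([0.44885649, 0.34225055, 1.70299374]), array([ -9. ,  14. ,   2.1,   1.1,   6.2, -15.2,  -4.5,  -2.1, -18.7,
        -1.4,   0.4,  -2.6,  21.6,   0.7,  -0.4,   1. ]))
eye (array([0.54818261, 0.128181  , 0.05982113]), array([-0.15621418,  0.17865977, -0.20657523, -0.16364492]))
tail end [0.62365843 0.18975082 0.057     ] [0.61441395 0.18107627 0.057     ]
```

```bash
cat >> h.py <<'E'
def to(xyz,yaw,tilt=None):
    T=wpose(); R=Ro.from_euler('xyz',[180,0,yaw],degrees=True) if tilt is None else tilt
    Rc=Ro.from_matrix(T[:3,:3]); s=bot.get_obs()
    print("t",round(s["time"],2),"pos",T[:3,3].round(4),"rpy",s["tcp_rot"].round(2),"F",s["wrist_force"].round(1),"op",round(s["opening"],4))
    print("shift",(Rc.inv().apply(np.array(xyz)-T[:3,3])).round(4),"turn",(Rc.inv()*R).as_rotvec().round(4))
E
python3 - <<'E'
from h import *
print("bottle",onz("scene",[468,222],0.0),onz("side",[213,160],0))
print("cone",onz("scene",[152,222],0.0),"ewer",onz("scene",[123,300],0))
to([.547,.128,.15],86.74)
E
```

```text
bottle [0.67287522 0.41959943 0.        ] [0.64509064 0.41126918 0.        ]
cone [ 0.47336031 -0.35586544  0.        ] ewer [ 0.66850196 -0.43454497  0.        ]
t 0.15 pos [0.1343 0.5332 0.2307] rpy [-1.800e+02  6.000e-02  7.586e+01] F [-0.2 -0.  -0.8] op 0.0855
shift [-0.292   0.4992  0.081 ] turn [-1.000e-04  1.000e-03 -1.899e-01]
```

```bash
python3 -m creep '[[-0.04,0.07,0.01,0,0,-0.024,1],[-0.09,0.15,0.02,0,0,-0.06,1],[-0.15,0.25,0.04,0,0,-0.1,0.9],[-0.2,0.34,0.06,0,0,-0.13,0.8],[-0.24,0.41,0.08,0,0,-0.16,0.7],[-0.28,0.48,0.08,0,0,-0.18,0.6],[-0.292,0.499,0.081,0,0,-0.19,0.6],[-0.292,0.499,0.081,0,0,-0.19,0.6]]' 60
python3 - <<'E'
from h import *
to([.547,.128,.15],86.74)
E
```

```text
time: 0.95
ee_pos: [0.4175, 0.254, 0.1743]
tcp_rot: [180.0, -0.0, 86.8]
wrist_force: [0.3, 0.4, -0.1]
opening: 0.0512
t 0.95 pos [0.4175 0.254  0.1743] rpy [ 1.7999e+02 -1.0000e-02  8.6770e+01] F [ 0.3  0.4 -0.1] op 0.0512
shift [-0.1185  0.1364  0.0243] turn [ 0.0001 -0.0001  0.0005]
```

```bash
python3 -m creep '[[-0.04,0.045,0.008,0,0,0,0.6],[-0.08,0.09,0.016,0,0,0,0.6],[-0.105,0.12,0.02,0,0,0,0.6],[-0.1185,0.1365,0.024,0,0,0,0.6],[-0.1185,0.1365,0.024,0,0,0,0.6],[-0.1185,0.1365,0.024,0,0,0,0.6]]'
python3 - <<'E'
from h import *
to([.547,.128,.15],86.74)
T=wpose()
cv2.imwrite("pics/w1.png",optics.camera("wrist")[:,:,::-1])
print(wproj(T,[.548,.128,.06]))
E
```

```text
time: 1.55
ee_pos: [0.546, 0.129, 0.1499]
tcp_rot: [-179.9, 0.0, 86.7]
wrist_force: [0.6, -0.1, -0.5]
opening: 0.0514
t 1.55 pos [0.546  0.129  0.1499] rpy [-1.7991e+02  1.0000e-02  8.6650e+01] F [ 0.6 -0.1 -0.5] op 0.0514
shift [-0.001   0.0011 -0.0001] turn [-0.0015  0.0002 -0.0015]
[[275.13604705 215.64104174]]
```

View pics/w1.png

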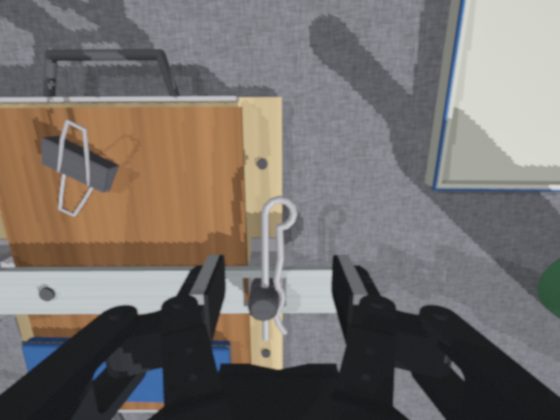

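Run:
```python
from h import *
a=cv2.imread("pics/w1.png")
cv2.imwrite("pics/w1z.png",cv2.resize(a[180:350,220:350],None,fx=4,fy=3.5,interpolation=cv2.INTER_CUBIC))
T=wpose()
def wz(uv,z):
    o,d=wray(T,uv); return (o+d*(z-o[2])/d[2]).round(4)
print(wz([281,213],.06),wz([264.5,300],.083))
print(wproj(T,[.6163,.1122,.083]))
```

```text
[0.546  0.1333 0.06  ] [0.6063 0.1174 0.083 ]
[[258.56880758 311.83919305]]
```

View pics/w1z.png

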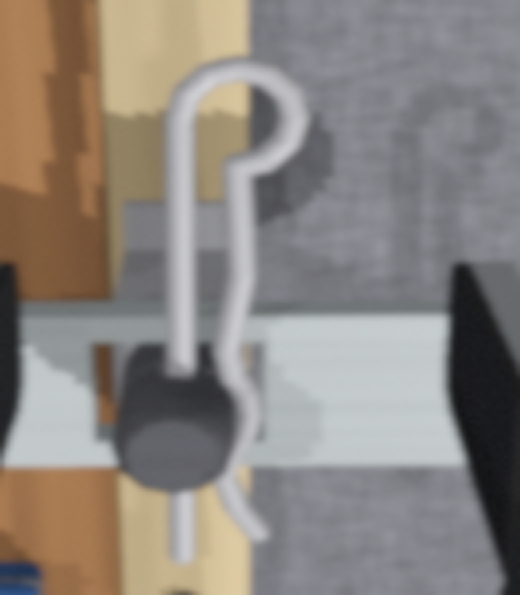

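```bash
python3 -m creep '[[0.0025,0,0.03,0,0,0,0.6],[0.0025,0,0.06,0,0,0,0.6],[0.0025,0,0.06,0,0,0,0.6],[0.0025,0,0.06,0,0,0,0.6]]'
python3 - <<'E'
from h import *
to([.547,.131,.048],86.74)
T=wpose()
cv2.imwrite("pics/w2.png",optics.camera("wrist")[:,:,::-1])
print(wproj(T,[[.547,.128,.06],[.547,.131,.06],[.547,.133,.06]]))
E
```

```text
time: 2.0
ee_pos: [0.5456, 0.1329, 0.0914]
tcp_rot: [-180.0, -0.0, 86.8]
wrist_force: [-0.5, 0.9, 0.3]
opening: 0.0514
t 2.0 pos [0.5456 0.1329 0.0914] rpy [-179.99   -0.     86.82] F [-0.5  0.9  0.3] op 0.0514
shift [-0.0018  0.0015  0.0434] turn [-0.0002 -0.      0.0015]
[[267.54996565 245.838612  ]
 [272.63762187 245.57744502]
 [276.03087791 245.40325745]]
```

View pics/w2.png

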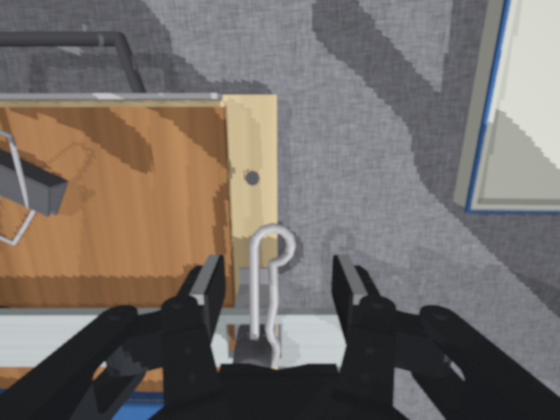

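```bash
python3 -m creep '[[-0.0018,0.0025,0.02,0,0,0,0.6],[-0.0018,0.0025,0.04,0,0,0,0.6],[-0.0018,0.0025,0.045,0,0,0,0.6],[-0.0018,0.0025,0.045,0,0,0,0.6],[-0.0018,0.0025,0.045,0,0,0,0.4],[-0.0018,0.0025,0.045,0,0,0,0.2],[-0.0018,0.0025,0.045,0,0,0,0.2],[-0.0018,0.0025,0.045,0,0,0,0.2]]' 60
python3 - <<'E'
from h import *
to([.547,.131,.048],86.74)
cv2.imwrite("pics/w3.png",optics.camera("wrist")[:,:,::-1])
a=optics.camera("side")[150:290,190:330]
cv2.imwrite("pics/d3.png",cv2.resize(a,None,fx=4,fy=4,interpolation=cv2.INTER_CUBIC)[:,:,::-1])
E
```

```text
time: 2.85
ee_pos: [0.5493, 0.1299, 0.0464]
tcp_rot: [179.9, 0.0, 86.7]
wrist_force: [2.1, -2.9, 3.0]
opening: 0.024
t 2.85 pos [0.5493 0.1299 0.0464] rpy [1.799e+02 2.000e-02 8.672e+01] F [ 2.1 -2.9  3. ] op 0.024
shift [ 0.001  -0.0023 -0.0016] turn [ 0.0017  0.0004 -0.0004]
```

View pics/w3.png

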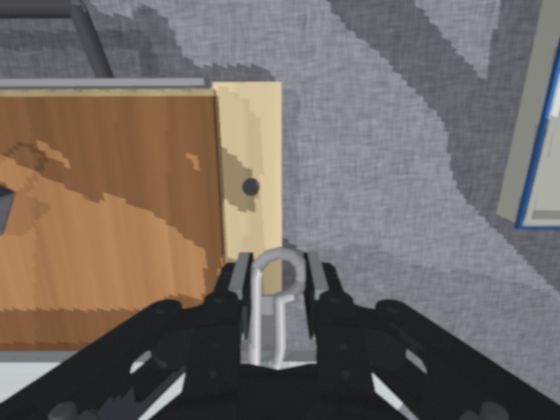

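View pics/d3.png

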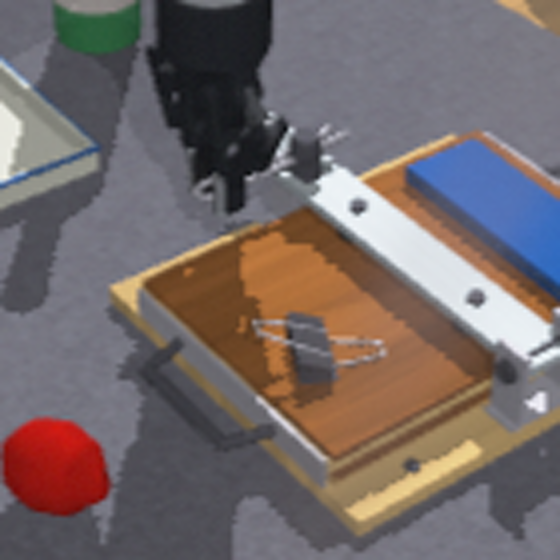

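```bash
python3 -m creep '[[0,-0.004,0,0,0,0,0.2],[0,-0.008,0,0,0,0,0.2],[0,-0.012,0,0,0,0,0.2],[0,-0.016,0,0,0,0,0.2],[0,-0.02,0,0,0,0,0.2],[0,-0.024,0,0,0,0,0.2],[0,-0.028,0,0,0,0,0.2]]'
python3 - <<'E'
from h import *
to([.547,.131,.048],86.74)
cv2.imwrite("pics/w4.png",optics.camera("wrist")[:,:,::-1])
E
```

```text
time: 3.65
ee_pos: [0.5216, 0.1319, 0.0461]
tcp_rot: [179.9, -0.0, 86.7]
wrist_force: [3.4, -1.4, 0.1]
opening: 0.024
t 3.65 pos [0.5216 0.1319 0.0461] rpy [ 1.7986e+02 -3.0000e-02  8.6730e+01] F [ 3.4 -1.4  0.1] op 0.024
shift [ 0.0005  0.0254 -0.0019] turn [ 0.0025 -0.0005 -0.0001]
```

View pics/w4.png

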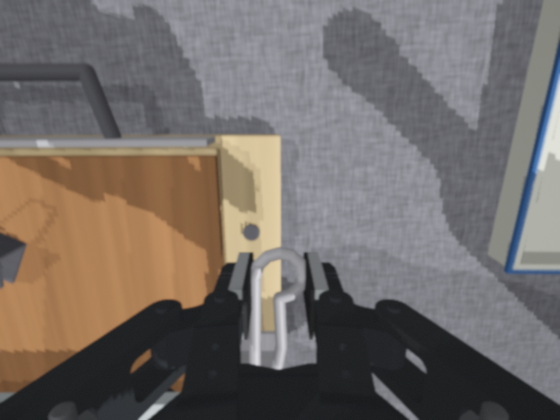

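Clip is still firmly held (same place in the jaws, eye at (277,270)) and 28 mm out. Pull on until clear.

```bash
python3 -m creep '[[0,-0.008,0,0,0,0,0.2],[0,-0.016,0,0,0,0,0.2],[0,-0.024,0,0,0,0,0.2],[0,-0.032,0,0,0,0,0.2],[0,-0.04,0,0,0,0,0.2],[0,-0.05,0,0,0,0,0.2],[0,-0.055,0,0,0,0,0.2],[0,-0.055,0,0,0,0,0.2]]'
python3 - <<'E'
from h import *
to([.547,.131,.048],86.74)
cv2.imwrite("pics/w5.png",optics.camera("wrist")[:,:,::-1])
a=optics.camera("side")[120:300,120:340]
cv2.imwrite("pics/d5.png",cv2.resize(a,None,fx=3,fy=3,interpolation=cv2.INTER_CUBIC)[:,:,::-1])
E
```

```text
time: 4.5
ee_pos: [0.4651, 0.135, 0.0457]
tcp_rot: [180.0, -0.0, 86.8]
wrist_force: [0.8, 0.3, 0.1]
opening: 0.0242
t 4.5 pos [0.4651 0.135  0.0457] rpy [ 1.7999e+02 -1.0000e-02  8.6770e+01] F [0.8 0.3 0.1] op 0.0242
shift [ 0.0006  0.082  -0.0022] turn [ 0.0002 -0.0002  0.0005]
```

View pics/w5.png

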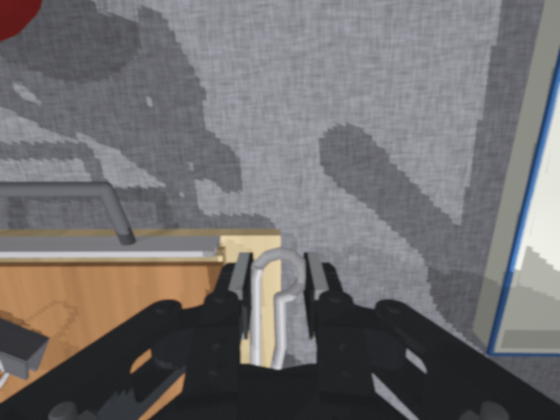

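View pics/d5.png

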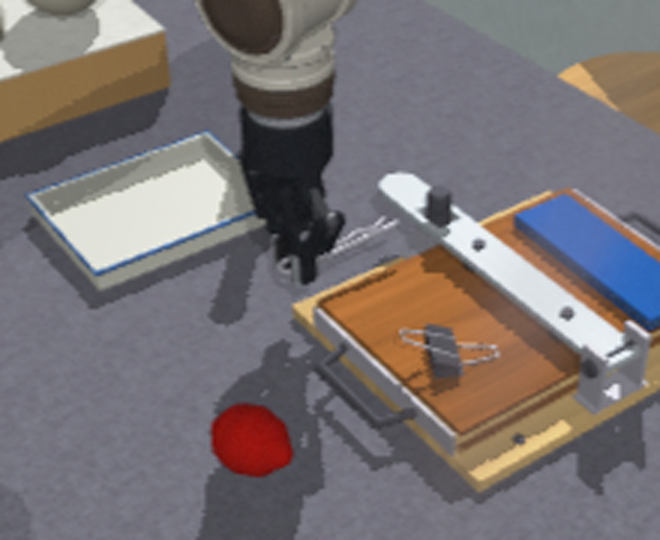

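Run:
```python
from h import *
to([.404,.352,.105],86.1)
```

```text
t 4.6 pos [0.4659 0.135  0.0457] rpy [ 1.7997e+02 -1.0000e-02  8.6750e+01] F [ 0.1  0.1 -0.4] op 0.024
shift [ 0.2132 -0.074  -0.0593] turn [ 0.0005 -0.0002  0.0114]
```

```bash
python3 -m creep '[[0,-0.01,-0.02,0,0,0,0.2],[0.02,-0.02,-0.045,0,0,0,0.2],[0.06,-0.03,-0.059,0,0,0,0.2],[0.1,-0.04,-0.059,0,0,0,0.2],[0.14,-0.05,-0.059,0,0,0.005,0.2],[0.18,-0.065,-0.059,0,0,0.01,0.2],[0.205,-0.074,-0.059,0,0,0.011,0.2],[0.213,-0.074,-0.059,0,0,0.011,0.2]]'
python3 - <<'E'
from h import *
to([.404,.352,.025],86.1)
cv2.imwrite("pics/w6.png",optics.camera("wrist")[:,:,::-1])
a=optics.camera("side")[120:300,50:290]
cv2.imwrite("pics/d6.png",cv2.resize(a,None,fx=3,fy=3,interpolation=cv2.INTER_CUBIC)[:,:,::-1])
E
```

```text
time: 5.4
ee_pos: [0.4032, 0.3541, 0.1043]
tcp_rot: [-180.0, -0.0, 86.3]
wrist_force: [-0.2, 0.2, -0.2]
opening: 0.0237
t 5.4 pos [0.4032 0.3541 0.1043] rpy [-1.7998e+02 -1.0000e-02  8.6270e+01] F [-0.2  0.2 -0.2] op 0.0237
shift [-0.002   0.001   0.0793] turn [-0.0004 -0.0002  0.0029]
```

View pics/w6.png

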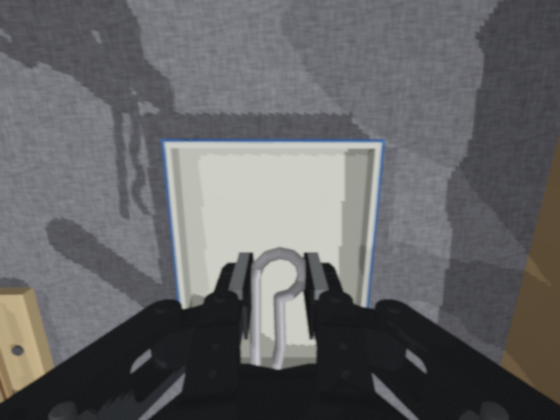

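View pics/d6.png

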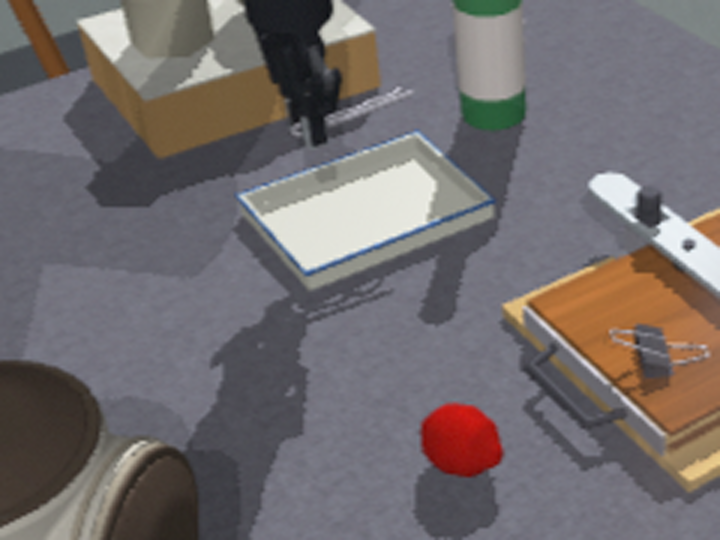

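```bash
python3 -m creep '[[-0.001,0,0.03,0,0,0,0.2],[-0.001,0,0.06,0,0,0,0.2],[-0.001,0,0.08,0,0,0,0.2],[-0.001,0,0.09,0,0,0,0.2],[-0.001,0,0.095,0,0,0,0.2],[-0.001,0,0.095,0,0,0,0.2],[-0.001,0,0.095,0,0,0,0.2]]'
```

```text
time: 6.2
ee_pos: [0.4045, 0.351, 0.0107]
tcp_rot: [179.9, -0.1, 86.1]
wrist_force: [0.1, -0.3, -0.1]
opening: 0.0242
```

Release gently, then lift.

```bash
python3 -m creep '[[0,0,0.001,0,0,0,0.35],[0,0,0.001,0,0,0,0.5],[0,0,0.001,0,0,0,0.6],[0,0,0,0,0,0,0.6],[0,0,-0.02,0,0,0,0.6],[0,0,-0.05,0,0,0,0.6],[0,0,-0.09,0,0,0,0.6],[0,0,-0.11,0,0,0,0.7]]'
python3 - <<'E'
from h import *
to([.6189,.160,.16],-3.26)
cv2.imwrite("pics/w7.png",optics.camera("wrist")[:,:,::-1])
E
```

```text
time: 7.0
ee_pos: [0.4045, 0.3514, 0.1231]
tcp_rot: [179.9, -0.1, 86.1]
wrist_force: [1.2, 0.1, 0.8]
opening: 0.0595
t 7.0 pos [0.4045 0.3514 0.1231] rpy [ 1.7985e+02 -1.4000e-01  8.6120e+01] F [1.2 0.1 0.8] op 0.0595
shift [-0.1764  0.2269 -0.0368] turn [ 0.    -0.004  1.56 ]
```

View pics/w7.png

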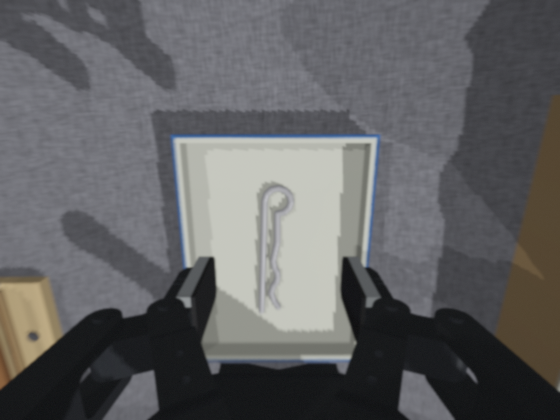

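```bash
python3 -m creep '[[-0.015,0.02,-0.02,0,0,0.13,0.8],[-0.03,0.04,-0.037,0,0,0.27,0.9],[-0.05,0.065,-0.037,0,0,0.41,1],[-0.07,0.09,-0.037,0,0,0.55,1],[-0.09,0.115,-0.037,0,0,0.69,1],[-0.11,0.14,-0.037,0,0,0.83,1],[-0.13,0.17,-0.037,0,0,0.97,1],[-0.14,0.185,-0.037,0,0,1.11,1]]'
python3 - <<'E'
from h import *
to([.6189,.160,.16],-3.26)
E
```

```text
time: 7.85
ee_pos: [0.5806, 0.1968, 0.1561]
tcp_rot: [180.0, 0.0, 22.1]
wrist_force: [-0.3, -0.8, -0.7]
opening: 0.0854
t 7.85 pos [0.5806 0.1968 0.1561] rpy [1.7998e+02 1.0000e-02 2.2100e+01] F [-0.3 -0.8 -0.7] op 0.0854
shift [ 0.0217  0.0485 -0.0039] turn [4.000e-04 0.000e+00 4.426e-01]
```

```bash
python3 -m creep '[[0.006,0.012,-0.002,0,0,0.13,1],[0.012,0.025,-0.004,0,0,0.26,1],[0.018,0.04,-0.004,0,0,0.39,1],[0.0217,0.0485,-0.004,0,0,0.4426,1],[0.0217,0.0485,-0.004,0,0,0.4426,1],[0.0217,0.0485,-0.004,0,0,0.4426,1]]'
python3 - <<'E'
from h import *
to([.6189,.160,.035],-3.26)
T=wpose()
cv2.imwrite("pics/w8.png",optics.camera("wrist")[:,:,::-1])
print(wproj(T,[[.6189,.1571,.053],[.621,.192,.057]]))
cv2.imwrite("pics/s8.png",optics.camera("scene")[:,:,::-1])
E
```

```text
time: 8.45
ee_pos: [0.6174, 0.1622, 0.1603]
tcp_rot: [180.0, 0.0, -2.8]
wrist_force: [0.4, -0.2, 0.1]
opening: 0.0856
t 8.45 pos [0.6174 0.1622 0.1603] rpy [ 1.80e+02  3.00e-02 -2.75e+00] F [ 0.4 -0.2  0.1] op 0.0856
shift [0.0017 0.0021 0.1253] turn [0.     0.0006 0.0088]
[[280.42070602 213.58957115]
 [281.07998237 172.249594  ]]
```

View pics/w8.png

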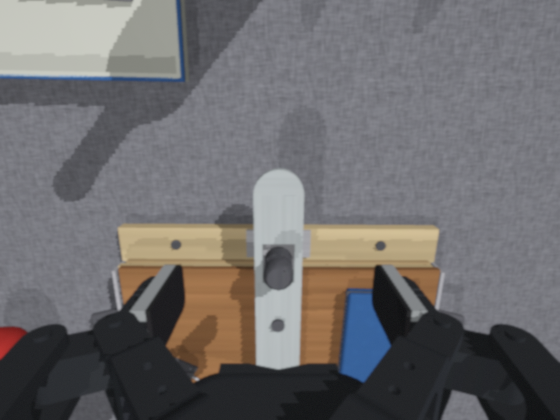

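View pics/s8.png

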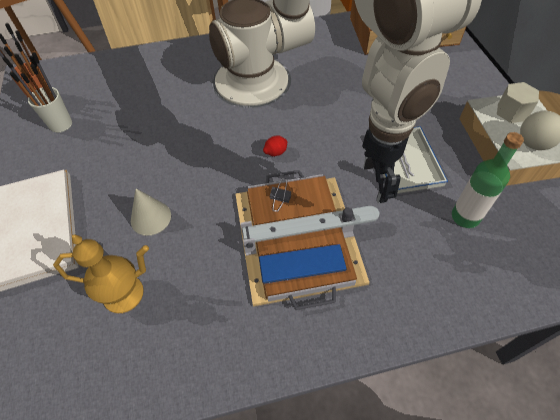

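```bash
python3 -m creep '[[0.001,0.003,0.04,0,0,0.009,1],[0.001,0.004,0.08,0,0,0.009,1],[0.001,0.004,0.115,0,0,0.009,0.9],[0.001,0.004,0.128,0,0,0.009,0.7],[0.001,0.004,0.129,0,0,0.009,0.6],[0.001,0.004,0.129,0,0,0.009,0.5],[0.001,0.004,0.129,0,0,0.009,0.4],[0.001,0.004,0.129,0,0,0.009,0.4]]' 40
python3 - <<'E'
from h import *
to([.6189,.157,.035],-3.26)
cv2.imwrite("pics/w9.png",optics.camera("wrist")[:,:,::-1])
E
```

```text
time: 9.35
ee_pos: [0.6175, 0.1586, 0.0336]
tcp_rot: [-180.0, 0.1, -3.3]
wrist_force: [-9.9, 0.9, 2.1]
opening: 0.0388
t 9.35 pos [0.6175 0.1586 0.0336] rpy [-1.7995e+02  7.0000e-02 -3.3000e+00] F [-9.9  0.9  2.1] op 0.0388
shift [ 0.0015  0.0015 -0.0014] turn [-0.0008  0.0012 -0.0007]
```

View pics/w9.png

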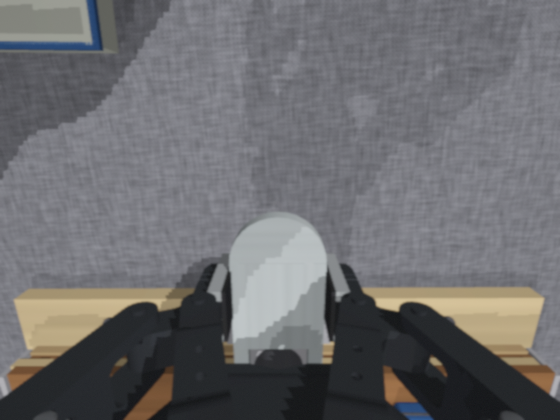

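```bash
python3 -m creep '[[-0.0005,0.0005,-0.0171,0,0,0,0.4],[-0.0005,0.0021,-0.0342,0,0,0,0.4],[-0.0005,0.0046,-0.0511,0,0,0,0.4],[-0.0005,0.0089,-0.0706,0,0,0,0.4],[-0.0005,0.0145,-0.0898,0,0,0,0.4],[-0.0005,0.0214,-0.1085,0,0,0,0.4],[-0.0005,0.0297,-0.1267,0,0,0,0.4],[-0.0005,0.0392,-0.1443,0,0,0,0.4]]'
python3 - <<'E'
from h import *
to([.6189,.157,.035],-3.26)
cv2.imwrite("pics/d10.png",optics.camera("side")[:,:,::-1])
for t in np.linspace(.53,1.55,17)[1:]: print(t.round(3), (.2855*(np.cos(.53)-np.cos(t))).round(4),(-.2855*(np.sin(t)-np.sin(.53))).round(4))
E
```

```text
time: 10.2
ee_pos: [0.6152, 0.1188, 0.1781]
tcp_rot: [-180.0, -0.0, -3.3]
wrist_force: [-1.8, -3.0, -7.6]
opening: 0.0393
t 10.2 pos [0.6152 0.1188 0.1781] rpy [-1.7998e+02 -2.0000e-02 -3.3300e+00] F [-1.8 -3.  -7.6] op 0.0393
shift [ 0.0014 -0.0383  0.1431] turn [-0.0004 -0.0004 -0.0011]
0.594 0.0097 -0.0154
0.658 0.0204 -0.0302
0.721 0.0319 -0.0442
0.785 0.0444 -0.0575
0.849 0.0576 -0.0699
0.913 0.0717 -0.0815
0.976 0.0864 -0.0922
1.04 0.1018 -0.1019
1.104 0.1178 -0.1106
1.168 0.1343 -0.1183
1.231 0.1512 -0.1249
1.295 0.1686 -0.1304
1.359 0.1862 -0.1348
1.422 0.2041 -0.138
1.486 0.2222 -0.1402
1.55 0.2404 -0.1411
```

View pics/d10.png

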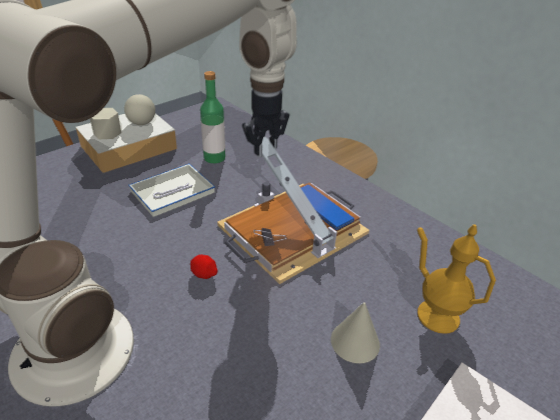

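Bar is following (about 30° up), forces small. The clip lies in the tray. Continue the arc.

```bash
python3 -m creep '[[0,0.0097,-0.0154,0,0,0,0.4],[0,0.0204,-0.0302,0,0,0,0.4],[0,0.0319,-0.0442,0,0,0,0.4],[0,0.0444,-0.0575,0,0,0,0.4],[0,0.0576,-0.0699,0,0,0,0.4],[0,0.0717,-0.0815,0,0,0,0.4],[0,0.0864,-0.0922,0,0,0,0.4],[0,0.1018,-0.1019,0,0,0,0.4]]'
python3 - <<'E'
from h import *
to([.6026,-.1274,.32],-3.26)
for t in np.linspace(1.04,1.57,9)[1:]: print(t.round(3), (.2855*(np.cos(1.04)-np.cos(t))).round(4),(-.2855*(np.sin(t)-np.sin(1.04))).round(4))
E
```

```text
time: 11.05
ee_pos: [0.6097, 0.0162, 0.279]
tcp_rot: [-180.0, -0.0, -3.4]
wrist_force: [-1.2, 1.1, -4.0]
opening: 0.0391
t 11.05 pos [0.6097 0.0162 0.279 ] rpy [-1.7998e+02 -5.0000e-02 -3.3600e+00] F [-1.2  1.1 -4. ] op 0.0391
shift [ 0.0014  0.1437 -0.041 ] turn [-0.0004 -0.0008 -0.0017]
1.106 0.0166 -0.009
1.172 0.0338 -0.0169
1.239 0.0515 -0.0237
1.305 0.0695 -0.0293
1.371 0.0879 -0.0336
1.438 0.1066 -0.0368
1.504 0.1254 -0.0386
1.57 0.1443 -0.0393
```

```bash
python3 -m creep '[[0,0.0166,-0.009,0,0,0,0.4],[0,0.0338,-0.0169,0,0,0,0.4],[0,0.0515,-0.0237,0,0,0,0.4],[0,0.0695,-0.0293,0,0,0,0.4],[0,0.0879,-0.0336,0,0,0,0.4],[0,0.1066,-0.0368,0,0,0,0.4],[0,0.1254,-0.0386,0,0,0,0.4],[0,0.1443,-0.0393,0,0,0,0.4]]'
python3 - <<'E'
from h import *
to([.6026,-.1274,.32],-3.26)
cv2.imwrite("pics/d11.png",optics.camera("side")[:,:,::-1])
cv2.imwrite("pics/s11.png",optics.camera("scene")[:,:,::-1])
E
```

```text
time: 11.85
ee_pos: [0.6018, -0.1285, 0.3179]
tcp_rot: [180.0, -0.2, -3.4]
wrist_force: [7.1, 3.2, -1.6]
opening: 0.0396
t 11.85 pos [ 0.6018 -0.1285  0.3179] rpy [ 1.7999e+02 -1.5000e-01 -3.3700e+00] F [ 7.1  3.2 -1.6] op 0.0396
shift [ 0.0007 -0.0011 -0.0021] turn [ 0.0002 -0.0027 -0.0019]
```

View pics/d11.png

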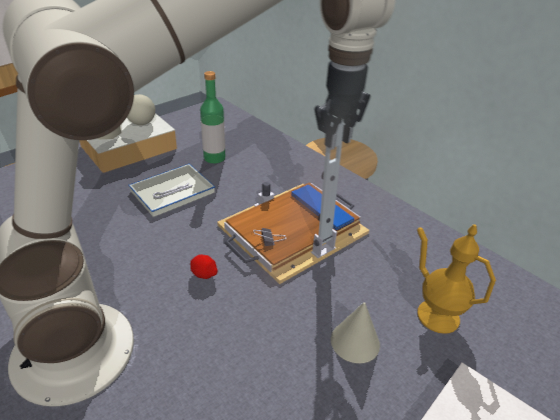

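View pics/s11.png

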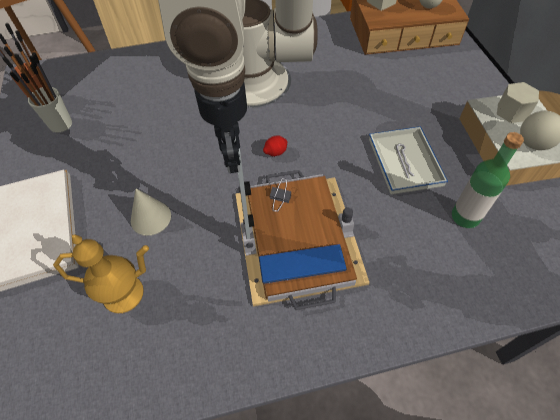

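```bash
python3 -m creep '[[0,0,0,0,0,0,0.5],[0,0,0,0,0,0,0.6],[0,0,0,0,0,0,0.7],[0,0,0,0,0,0,0.8],[0,0,-0.02,0,0,0,0.8],[0,0,-0.05,0,0,0,0.8],[0,0,-0.08,0,0,0,0.8],[0,0,-0.11,0,0,0,0.8]]'
python3 - <<'E'
from h import *
to([.6026,-.1274,.32],-3.26)
T=wpose()
for n in("side","scene","wrist"): cv2.imwrite(f"pics/{n}12.png",optics.camera(n)[:,:,::-1])
for n in("side","scene"): print(n,proj(n,[[.6026,-.1274,.053],[.6026,-.1274,.338],[.6026,-.1274,.373]]).round(1))
print(wproj(T,[[.6026,-.1274,.373]]))
E
```

```text
time: 12.75
ee_pos: [0.6011, -0.1266, 0.4237]
tcp_rot: [180.0, -0.1, -3.3]
wrist_force: [1.1, 1.0, 0.7]
opening: 0.0684
t 12.75 pos [ 0.6011 -0.1266  0.4237] rpy [ 1.7997e+02 -9.0000e-02 -3.3300e+00] F [1.1 1.  0.7] op 0.0684
shift [0.0014 0.0007 0.1037] turn [ 0.0006 -0.0016 -0.0012]
side [[324.7 237.9]
 [338.5 136.5]
 [340.6 121.4]]
scene [[247.9 234.8]
 [234.2 154.8]
 [231.9 141.4]]
[[280.53767303 234.22383448]]
```

View pics/side12.png

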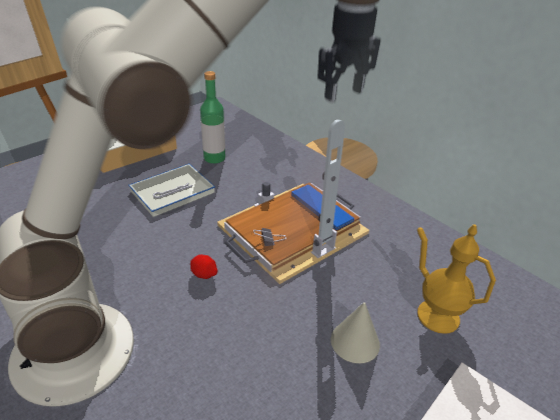

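View pics/wrist12.png

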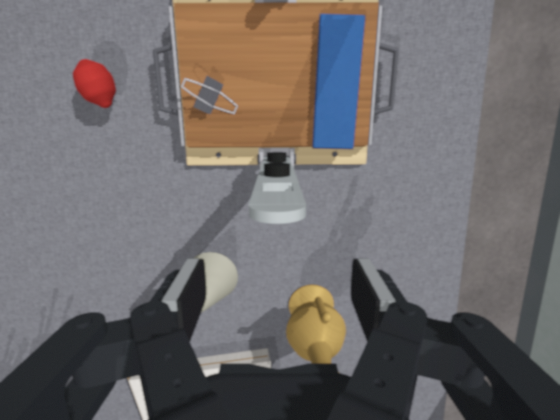

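View pics/scene12.png

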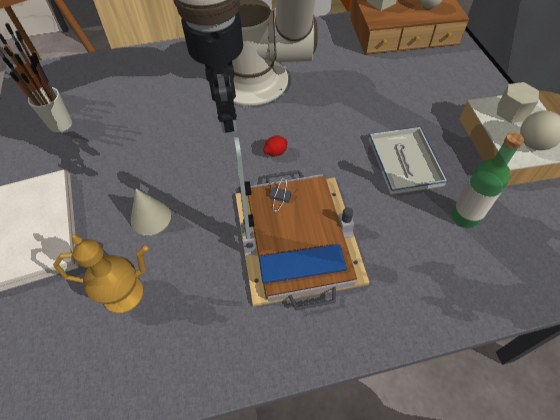

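Run:
```python
import cv2
a=cv2.imread("pics/scene12.png"); b=cv2.imread("pics/side12.png"); w=cv2.imread("pics/wrist12.png")
A=cv2.resize(a[125:265,215:285],None,fx=4,fy=4,interpolation=cv2.INTER_CUBIC)
B=cv2.resize(b[110:270,290:370],None,fx=3.5,fy=3.5,interpolation=cv2.INTER_CUBIC)
import numpy as np
cv2.imwrite("pics/z12.png",np.hstack([A,B]))
```

```text
(no output)
```

View pics/z12.png

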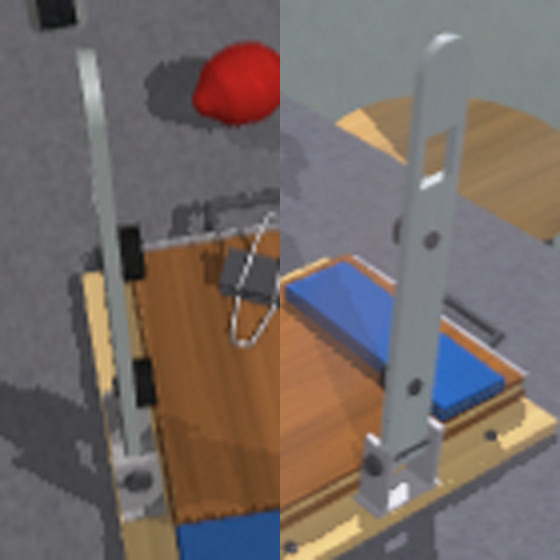

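```bash
python3 -m creep '[[0,0,-0.01,0,0,0,0.8],[0,0,-0.02,0,0,0,0.8],[0,0,-0.02,0,0,0,0.8],[0,0,-0.02,0,0,0,0.8],[0,0,-0.02,0,0,0,0.8]]'
python3 - <<'E'
from h import *
X,r=tri([("scene",np.array([236.75,138])),("side",np.array([337.7,120.9]))]); print(X,r)
d=X-[.6026,-.1274,.053]; c=d@[.0569,.9984,0]; print("angle",np.arctan2(d[2],c))
a=[cv2.cvtColor(optics.camera(n),cv2.COLOR_RGB2GRAY) for n in("scene","side")]
for im,n in zip(a,("scene","side")):
    o=cv2.imread(f"pics/{n}12.png",0); print(n,cv2.absdiff(im,o)[115:260,230:350].max())
E
```

```text
time: 13.4
ee_pos: [0.5974, -0.1259, 0.4365]
tcp_rot: [180.0, -0.3, -3.4]
wrist_force: [-0.1, -0.3, -0.4]
opening: 0.068
[ 0.59914893 -0.11959794  0.37371821] [-0.75533877  0.78205786 -1.06540258 -0.73988546]
angle 1.5471250948432655
scene 91
side 17
```

Run:
```python
from workcell import bot
print(bot.job_done())
```

```text
the job is handed in; nothing more can be done
None
```

The carrier is unlocked: the clip is in the tray and the bar is left standing upright. I handed the job in at about 13.5 s of the 64 s allowed.

- **Clip:** I pinched its eye across the width, pulled it about 83 mm straight out of the stud, and laid it flat in the enamel tray. The pictures show it lying there.
- **Bar:** Only then did I pinch the bar by its tail and carry it up in an arc. The highest wrist force at my check points was about 10 N. After I released it, it stayed up at about 1.55 rad (88–89°), measured from the scene and side cameras together.
- **Other objects:** The boards, cone, ewer and bottle look unmoved in the pictures, though I did not measure them again. The gripper ended about 60 mm above the top of the bar, touching nothing.

**Checks that disagreed:**
- The wrist camera differed from the fixed cameras by about 4 mm sideways at first. I used the closer wrist view for the grasp.
- By eye, the bar seemed to lean 10–18 mm towards the stud. Triangulating its tip gave about 8 mm, and I left it there.
- The last before-and-after picture comparison changed noticeably in the scene view (91 of 255 grey levels) but little in the side view (17). I put the scene change down to the gripper rising, and did not check it further.

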